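# Load the small ink tank into the dock and close its clamp

### The job

Put the small ink tank upright into the well of the plotter's ink dock and let go of it, then swing the open clamp down over it by its handle bar until the clamp is fully closed, so that the clamp (not your hand) drives the tank home on its stiff seat. The well is a close fit and is parked a little to one side or the other, so feel for it gently without jamming the tank, do not force the clamp against its stop, and leave the other things on the table alone.

Things in the scene. Friction and masses are not known exactly. Their poses are not given: they have to be found in the camera images.
- tank: The small ink tank: a plain white plastic block with a black inlay on top and a paper label on its two wide faces, loose, standing upright on the table. 36 mm along its x, 24 mm along its y, 70 mm high, 50 to 120 g. Origin: centre of its underside, z up. It may go into the dock either way round (yaw or yaw + half a turn).
- dock: The ink dock: a grey bench unit fixed to the table, 175 mm deep (x -70 to +105 mm), 170 mm wide (y). Origin on the table plane, z up, x from its front towards the clamp's hinge. Two hinge ears (x 68 to 88, y +-48 to +-56 mm) stand up to height 110 mm, two arm rests (x -46 to -34, y +-38 to +-46 mm) up to 94 mm; nothing else but the clamp is above 72 mm.
- groove (a point): Point 50 mm above the dock's origin: middle of a groove along the dock's y, on its floor, the flat steel deck of a carriage. Groove 39.6 mm wide (x), 144 mm long, between aluminium walls up to height 62 mm, with lips flaring outwards to 72 mm. The deck has one well; the carriage is locked, but parked up to 14 mm to either side (y) of this point. Where is NOT measured: see or feel it.
- seat_level (a point): Point 32 mm above the dock's origin. The well is 39.6 (x) by 27 mm (y), square-edged; the tank fits with its 36 mm side along the dock's x. Its rubber seat is 18 mm below the deck, at this height: the tank first stands there, top at 102 mm. The seat yields only under more than 12 N, up to 12 mm, and stays down. The closed clamp drives the tank 10 mm down: home, its underside is at height 22 mm.
- clamp (a joint): Clamp angle: 0 closed (arms level, hard stop), growing as it opens up and back; 1.75 to 2.0 at the start (upright, leaning back). It stays where it is left (about 2.5 N at the handle moves it). A steel frame 92 mm wide; a 16 mm thick rubber roller 78 mm from the hinge presses the tank's top. The roller meets the tank at about 0.13; from there to 0 the handle needs about 6 to 12 N.
- hinge (a point): Point on the clamp's hinge axis, fixed on the dock at dock x = +78 mm, y = 0, height 100 mm. The axis lies along the dock's y.
- handle (a point): Middle of the clamp's handle bar: a black round bar 16 mm thick and 96 mm long, along the dock's y, 130 mm from the hinge. Closed, it lies at dock x = -52 mm, height 100 mm. Its axes turn with the clamp.
- wide_tank: Bystander: a wide ink tank of the same make, 60 x 46 x 70 mm, that does not fit. Loose, origin at the centre of its underside. Leave alone.
- stone: Bystander: a flat round grey stone, 76 mm across, 38 mm high, loose. Origin at the centre of its underside. Leave alone.
- cup: Bystander: an empty white cup, 72 mm across, 85 mm high, loose, beyond the dock. Origin at the centre of its underside. Leave alone.
Mind the look-alikes: they are no part of the job. Leave any blue or purple look-alike of the tank alone.

How it is judged:
On the way, in this order (a step that is already met when the one before it is completed fails the run):
1. the small tank stands in the well on its seat, let go, the clamp still open (angle between tank's own z axis and vertical below 0.08 rad and x of tank in the frame of dock between -0.006 and 0.006 m and y of tank in the frame of dock between -0.022 and 0.022 m and z of tank in the frame of dock below 0.038 m and contact force between the fingers and tank below 0.5 N and value of joint clamp above 0.5 rad), for 0.2 s.
2. the clamp is closed and has driven the tank home (angle between tank's own z axis and vertical below 0.08 rad and x of tank in the frame of dock between -0.006 and 0.006 m and y of tank in the frame of dock between -0.022 and 0.022 m and z of tank in the frame of dock below 0.0255 m and value of joint clamp below 0.045 rad), for 0.2 s.
At the end, for the whole second after the job is handed in: The small tank is upright (within 0.08 rad) in the well and home (underside below 25.5 mm in the dock), at rest and let go; the clamp is closed (joint below 0.045 rad); the wide tank, stone and cup are within 30 mm of where they stood (all of step 2 and linear speed of tank below 0.01 m/s and distance of each of wide_tank, stone, cup from where it was at the start of the episode below 0.03 m); the robot touches nothing.
It fails at once if the tank jammed against the dock with more than 55 N (contact force between tank and dock above 55 N).
It fails at once if the clamp or dock pushed with more than 40 N (contact force between any of the fingers, the arm and dock above 40 N).
It fails at once if the tank driven home by hand while the clamp is open (z of tank in the frame of dock below 0.0265 m and horizontal distance between tank and groove below 0.035 m and value of joint clamp above 0.4 rad).
It fails at once if a bystander knocked away or over (distance of any of wide_tank, stone, cup from where it was at the start of the episode above 0.03 m or angle between any of wide_tank, stone, cup's own z axis and vertical above 0.5 rad).
It also fails if it takes over 72 s, if anything falls off the work surface, if the arm or the gripper's body presses on something with over 40 N, if the wrist force passes 120 N, or if a joint passes its speed limit or range.

### The arm

A 6-joint arm with a two-finger parallel gripper is mounted at the origin on the work surface. World frame = base frame: x ahead of the robot, y to its left, z up, the work surface at z = 0. Lengths are in m, angles in rad, forces in N, time in s.
With the tool pointing down it reaches from about 0.425 to 0.95 m from the base axis. Payload 3.5 kg.
Tool frame: the origin (TCP) lies at the very end of the fingers, on their centre line; the grasp point (between the pads) lies 19 mm behind it; z points along the fingers, y is the line along which they close (so a half turn about z gives the same grasp; the last joint's range is limited). The gripper opens to 85 mm and grips with 20 to 120 N. Pads are 22 mm wide; open, the fingers measure 114 mm over their backs; the gripper's body (76 mm by 85 mm) begins 54 mm behind the grasp point. The pads swing forward as they close: fully open they stand 13 mm farther back than shut.
Start: joints at [1.195, 0.286, 1.577, -0, 1.279, -0.15], TCP at [0.151, 0.658, 0.231] pointing down, gripper open.
Joint ranges: [-2.77, 2.77], [-0.9, 2.22], [0.21, 2.48], [-1.53, 4.67], [0.24, 2.81], [-2.84, 2.84]. Speed limits (rad/s): [2.79, 2.79, 3.14, 3.14, 3.14, 3.14].

### API

Orientations are given as a unit quaternion [x, y, z, w].
In Python, from plant import ctrl gives the robot as it stands.
- The arm moves only by the tool carry_out, never from a script. Its argument "deltas" is one flat list of numbers, 6 for each row, row after row: the shift along the tool's x, y, z in m, then the turn, a rotation vector about the tool's x, y, z in rad. A call has 1 to 5 rows; each row is the pose to reach, as a shift and turn from the pose commanded when the call began, along the tool's axes at that moment; what a row does not reach only later rows make up. A row lasts 1/8 s, in which the tool goes at most 62.5 mm and 10.7 degrees, less where a joint would pass 70% of its speed; a pose out of reach is approached as far as the arm can. A call with a gripper value outside its range is refused whole. "grip" is the opening in per cent of the stroke, from 0 (shut) to 100 (fully open), set as the call begins (left out, the last holds). The fingers move at their own pace and stop on an object; "grip_force" is the grip in N (left out, the last holds). Time passes only in rows, so rows that repeat a pose let the fingers close. It gives the time, the measured TCP pose, the force, the opening and the grip force at its end, in the units of the state.
- ctrl.get_state(): the state, without advancing time (a new reading comes with each control period).
- ctrl.read_camera(name): name is "scene" or "top" or "wrist"; returns (picture, depth): 400x640x3 uint8, red, green, blue; 400x640 float32, m along the optical axis (not along the pixel's ray), 0 where there is no reading.
- ctrl.camera_model(name): a dict with "intrinsics" (3x3 intrinsics, pixels), "extrinsics" (4x4, takes a point from world to camera coordinates); the wrist camera has in their place "hand_eye" (4x4, takes a point from camera to tool coordinates, whose origin is the TCP and whose axes are the flange's). Camera axes: x right, y down, z forward; pixel columns grow to the right and rows downward; lengths in m; the calibration is good to about 2 mm. A picture is of the moment at which its call begins: read the wrist's pose just before it. camera_model takes no time and is no camera call.
- ctrl.sign_off(): hands the job in; it is judged then, once.
Trained networks look in the newest picture that a camera, given by its name, has taken for a name from the list of things; names that differ only in an ending like _2 or _b are one class to them, and where a whole thing is asked for, a point or a joint stands for the part that bears it (a point fixed in the world has none). Each returns a list of dicts, best first, with "score" (0 to 1); they miss things now and then, are a little off and sometimes report something else, mostly with a low value. They report only what shows in the picture. A call takes as long as a camera call. They do not tell look-alikes from the thing itself.
- ctrl.find_in(camera, query): "uv" ([column, row] in pixels, amid what is visible of it).
The state is a dict: "time": time; "qpos": joint angles; "dq": joint speeds; "joint_efforts": joint torques, N m; "eef_pos": TCP position; "tcp_rot": TCP orientation; "contact_force": force on the tool from outside, world axes, zero at the start; "wrist_torque": the same for the moment, N m; "opening": opening from 0.0 (shut) to 1.0 (fully open); "finger_force": force on a finger pad.
Only numpy, scipy, OpenCV 4.12 (cv2) and the standard library are available. Lean on these libraries where they do the work, as an engineer would, in place of code of your own. Each camera call takes 0.05 s, during which the arm holds its last target. There are 200 camera calls.

## Working session

There is one attempt and no reset: what is moved stays moved. The work goes in short steps, Python scripts to look and compute and a tool call to move; the robot and the scene stay as the last step left them, time stands still between calls to the robot, and variables do not carry over. Pictures are saved under pics/ and viewed, at most 10 in all, crops included, and the job is handed in when it is done.

Besides the shell and the picture viewer there is one more tool, called after "Call:" by a JSON object that holds its "api" and its "payload", one argument or row to a line. carry_out: Moves the arm, as the interface text tells. Its arguments: {"type":"object","properties":{"deltas":{"type":"array"},"grip":{"type":"number"},"grip_force":{"type":"number"}},"required":["deltas"]}

```bash
mkdir -p pics
cat > h.py <<'E'
import numpy as np, cv2
from plant import ctrl
from scipy.spatial.transform import Rotation as R
def cam(n):
    s=ctrl.get_state(); im,d=ctrl.read_camera(n); m=ctrl.camera_model(n); K=np.array(m["intrinsics"])
    if n=="wrist":
        T=np.eye(4);T[:3,:3]=R.from_quat(s["tcp_rot"]).as_matrix();T[:3,3]=s["eef_pos"];T=T@np.array(m["hand_eye"])
    else: T=np.linalg.inv(np.array(m["extrinsics"]))
    v,u=np.mgrid[:400,:640]
    P=np.stack([(u-K[0,2])/K[0,0]*d,(v-K[1,2])/K[1,1]*d,d],-1)@T[:3,:3].T+T[:3,3]
    P[d==0]=np.nan
    return im,d,P,K,T
def save(im,f): cv2.imwrite("pics/"+f,im[:,:,::-1])
E
python3 - <<'E'
from h import *
ims=[]
for n in("scene","top"):
    im,d,P,K,T=cam(n); np.save(n+".npy",P); np.save(n+"_im.npy",im); ims.append(im)
    for q in("tank","dock","handle","wide_tank","stone","cup"):
        for r in ctrl.find_in(n,q)[:3]:
            u,v=map(int,np.round(r["uv"])); print(n,q,round(r["score"],2),(u,v),P[v,u].round(3))
    print(n,T[:3,3].round(2))
save(ims[0],"s0.png");save(ims[1],"t0.png")
print(ctrl.get_state())
E
```

```text
scene tank 0.69 (232, 319) [ 0.509 -0.336  0.069]
scene tank 0.56 (261, 293) [ 0.538 -0.264  0.06 ]
scene tank 0.51 (228, 279) [ 0.462 -0.264  0.068]
scene dock 0.88 (304, 214) [ 0.549 -0.054  0.059]
scene handle 0.95 (338, 192) [ 0.632 -0.074  0.234]
scene wide_tank 0.87 (345, 118) [0.539 0.265 0.061]
scene stone 0.67 (349, 337) [ 0.739 -0.275  0.036]
scene cup 0.7 (412, 141) [0.731 0.241 0.077]
scene [ 0.75 -0.49  0.91]
top tank 0.8 (444, 271) [ 0.453 -0.249  0.071]
top tank 0.73 (437, 228) [ 0.536 -0.242  0.072]
top tank 0.63 (476, 243) [ 0.507 -0.322  0.059]
top handle 0.81 (339, 175) [ 0.616 -0.044  0.185]
top wide_tank 0.86 (175, 231) [0.538 0.269 0.07 ]
top stone 0.92 (433, 138) [ 0.733 -0.26   0.039]
top cup 0.95 (181, 132) [0.76  0.287 0.019]
top [0.46 0.   0.77]
{'time': 0.7, 'qpos': array([ 1.19496538e+00,  2.86273346e-01,  1.57667474e+00, -3.49694019e-05,
        1.27860761e+00, -1.50029070e-01]), 'dq': array([-0.00013923,  0.00062289,  0.00101049,  0.00137544,  0.00027644,
       -0.00147864]), 'joint_efforts': array([-1.36522409e-03, -4.05841577e+01, -2.92851484e+01, -2.12659593e-04,
        4.15434733e-04, -1.01568428e-06]), 'eef_pos': array([0.15112064, 0.65785971, 0.23135635]), 'tcp_rot': array([1.12656238e-01, 9.93634023e-01, 1.34888777e-05, 2.09703206e-05]), 'contact_force': array([0.06405147, 0.11132463, 0.46335365]), 'wrist_torque': array([-0.00674415,  0.0021873 ,  0.01317045]), 'finger_force': 0.0, 'opening': 1.0019659898117919}
```

View pics/s0.png

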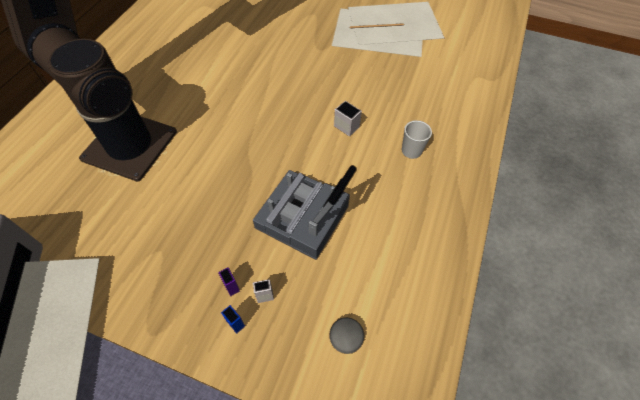

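View pics/t0.png

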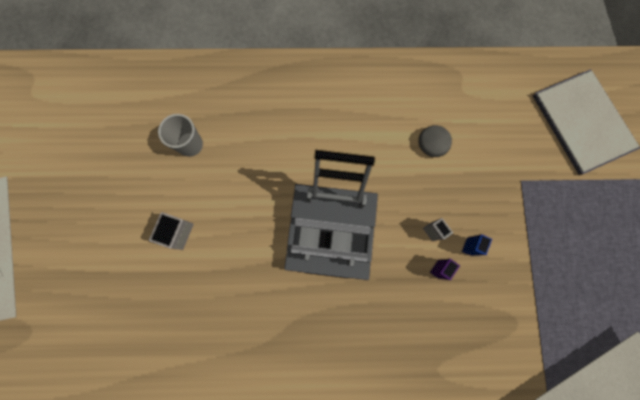

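Scene picture: the candidates are white (263,290), purple (229,281) and blue (232,319), with the wide tank at (345,118). In the top view they are white (438,229), purple (445,269) and blue (477,244). I choose the white one. The dock is at (332,235) in the top view, and the well looks like the dark square at (326,239).

Run:
```python
from h import *
im=np.load("top_im.npy");P=np.load("top.npy")
a=cv2.resize(im[140:290,270:390],None,fx=3.3,fy=3.3*1,interpolation=cv2.INTER_NEAREST)
b=cv2.resize(im[205:290,410:500],None,fx=4.4,fy=4.4,interpolation=cv2.INTER_NEAREST)
h=max(a.shape[0],b.shape[0]);c=np.zeros((h,a.shape[1]+b.shape[1],3),np.uint8);c[:a.shape[0],:a.shape[1]]=a;c[:b.shape[0],a.shape[1]:]=b
save(c,"c0.png");print(c.shape)
for nm in("top","scene"):
    P=np.load(nm+".npy")
    def rect(x0,x1,y0,y1,z0,z1):
        m=(P[...,0]>x0)&(P[...,0]<x1)&(P[...,1]>y0)&(P[...,1]<y1)&(P[...,2]>z0)&(P[...,2]<z1)
        q=P[m]; r=cv2.minAreaRect((q[:,:2]*1000).astype(np.float32)); return m.sum(),np.round(q[:,2].mean(),4),r
    print(nm,"dock",rect(.4,.68,-.16,.13,.02,.08))
    print(nm,"dockbase",rect(.4,.68,-.16,.13,.02,.056))
    q=P[(P[...,0]>.4)&(P[...,0]<.68)&(P[...,1]>-.16)&(P[...,1]<.13)][:,2]
    print(np.histogram(q,bins=np.arange(0.01,.25,.006)))
    print(nm,"tank",rect(.50,.58,-.285,-.2,.062,.08))
    print(nm,"bar",rect(.55,.75,-.14,.06,.2,.26))
```

```text
(495, 792, 3)
top dock (np.int64(6552), np.float64(0.0546), ((534.4375610351562, -36.848167419433594), (170.29026794433594, 176.9541015625), 82.37921905517578))
top dockbase (np.int64(2980), np.float64(0.0456), ((534.4107666015625, -36.99522399902344), (170.35049438476562, 176.77066040039062), 82.09886932373047))
(array([ 351,   21,   21,  227,   66, 1170, 1387,  193, 2718,  488,  266,
         12,    5,   38,   37,  216,  120,   19,   16,   21,   14,   18,
         18,   18,   17,   20,   17,   78,  364,   36,   25,   19,   27,
         22,   23,   53,  450,  106,    0]), array([0.01 , 0.016, 0.022, 0.028, 0.034, 0.04 , 0.046, 0.052, 0.058,
       0.064, 0.07 , 0.076, 0.082, 0.088, 0.094, 0.1  , 0.106, 0.112,
       0.118, 0.124, 0.13 , 0.136, 0.142, 0.148, 0.154, 0.16 , 0.166,
       0.172, 0.178, 0.184, 0.19 , 0.196, 0.202, 0.208, 0.214, 0.22 ,
       0.226, 0.232, 0.238, 0.244]))
top tank (np.int64(245), np.float64(0.0701), ((535.451904296875, -253.83499145507812), (36.14118194580078, 24.571847915649414), 35.64573669433594))
top bar (np.int64(686), np.float64(0.2276), ((631.07550
[... 567 characters left out ...]
    9,   17,   46,    8,   12,    7,    9,
          9,    4,   41,  265,   42,    0]), array([0.01 , 0.016, 0.022, 0.028, 0.034, 0.04 , 0.046, 0.052, 0.058,
       0.064, 0.07 , 0.076, 0.082, 0.088, 0.094, 0.1  , 0.106, 0.112,
       0.118, 0.124, 0.13 , 0.136, 0.142, 0.148, 0.154, 0.16 , 0.166,
       0.172, 0.178, 0.184, 0.19 , 0.196, 0.202, 0.208, 0.214, 0.22 ,
       0.226, 0.232, 0.238, 0.244]))
scene tank (np.int64(212), np.float64(0.0697), ((534.3582763671875, -251.12713623046875), (36.08675003051758, 26.236597061157227), 33.419151306152344))
scene bar (np.int64(373), np.float64(0.2279), ((630.7158203125, -47.33995056152344), (96.68167877197266, 20.66351318359375), 82.0083236694336))
```

View pics/c0.png

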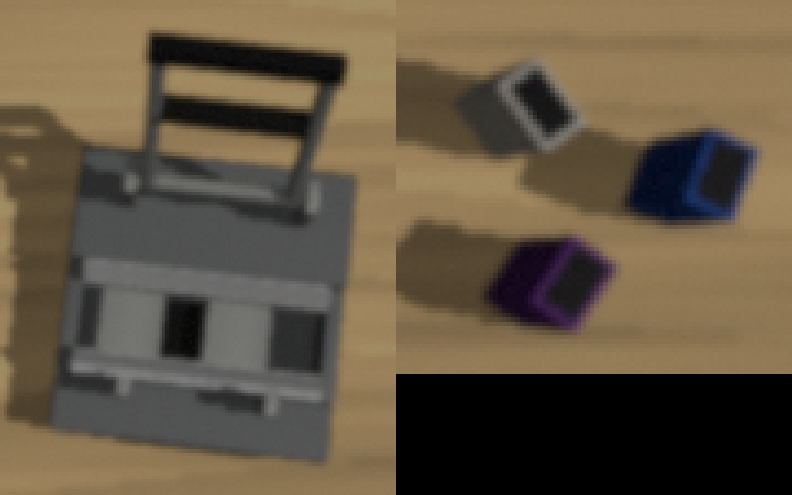

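The crop shows the chosen tank is white with a black inlay (its top is at crop (540,103)). The well is black at crop (183,328), roughly in the middle of the light deck. I'm moving over to the tank.

```bash
cat >> h.py <<'E'
def go(p,ydeg,Rb=None):
    """print tool-frame delta to reach pos p, pointing down, tool y at ydeg in world"""
    s=ctrl.get_state();A=R.from_quat(s["tcp_rot"])
    a=np.radians(ydeg);y=np.array([np.cos(a),np.sin(a),0]);z=np.array([0,0,-1.])
    B=R.from_matrix(np.stack([np.cross(y,z),y,z],1)) if Rb is None else Rb
    d=A.inv().apply(np.array(p)-s["eef_pos"]);r=(A.inv()*B).as_rotvec()
    print("delta",d.round(4),r.round(4),"dist",np.linalg.norm(d).round(3),"rows",int(max(np.linalg.norm(d)/.0625,np.degrees(np.linalg.norm(r))/10.7))+1)
E
python3 - <<'E'
from h import *
go((.43,.38,.29),40)
E
```

```text
delta [-0.334  -0.2084 -0.0586] [0.     0.     0.6469] dist 0.398 rows 7
```

Call:
{"api": "carry_out", "payload": {
  "deltas": [-0.334, -0.2084, -0.0586, 0, 0, 0.647, -0.334, -0.2084, -0.0586, 0, 0, 0.647, -0.334, -0.2084, -0.0586, 0, 0, 0.647, -0.334, -0.2084, -0.0586, 0, 0, 0.647, -0.334, -0.2084, -0.0586, 0, 0, 0.647]
}}

```text
time: 1.32
eef_pos: [0.3712, 0.4382, 0.278]
tcp_rot: [0.423, 0.906, 0.0, 0.0]
contact_force: [0.8, 1.3, -0.7]
opening: 0.996
finger_force: 0.0
```

Run:
```python
from h import *
s=ctrl.get_state();print(s["time"],s["eef_pos"],s["qpos"])
go((.53,.0,.32),-10)
```

```text
1.325 [0.37121172 0.43817264 0.27795755] [ 6.91328761e-01  3.12673627e-02  1.77904225e+00 -9.38054658e-06
  1.33038495e+00 -6.33810127e-03]
delta [-0.4378 -0.1598 -0.0422] [ 8.000e-04 -4.000e-04  8.722e-01] dist 0.468 rows 8
```

Call:
{"api": "carry_out", "payload": {
  "deltas": [-0.438, -0.16, -0.042, 0, 0, 0.872, -0.438, -0.16, -0.042, 0, 0, 0.872, -0.438, -0.16, -0.042, 0, 0, 0.872, -0.438, -0.16, -0.042, 0, 0, 0.872, -0.438, -0.16, -0.042, 0, 0, 0.872]
}}

```text
time: 1.95
eef_pos: [0.4765, 0.1452, 0.306]
tcp_rot: [0.767, 0.641, 0.001, 0.0]
contact_force: [0.6, 0.8, 0.7]
opening: 0.997
finger_force: 0.0
```

Run:
```python
from h import *
s=ctrl.get_state();print(s["time"],s["eef_pos"],s["qpos"])
go((.50,-.02,.32),-54.4)
m=ctrl.camera_model("wrist");print(np.array(m["hand_eye"]).round(3))
```

```text
1.95 [0.47645252 0.14517524 0.30601888] [ 9.17337153e-02 -1.63963697e-01  1.91347035e+00  7.88796999e-05
  1.39072794e+00  2.70019417e-01]
delta [-0.1584  0.0525 -0.014 ] [ 0.0011 -0.0009  0.7712] dist 0.167 rows 5
[[-0.    -0.95  -0.312  0.079]
 [ 1.    -0.    -0.001 -0.   ]
 [ 0.001 -0.312  0.95  -0.143]
 [ 0.     0.     0.     1.   ]]
```

Call:
{"api": "carry_out", "payload": {
  "deltas": [-0.158, 0.0525, -0.014, 0, 0, 0.771, -0.158, 0.0525, -0.014, 0, 0, 0.771, -0.158, 0.0525, -0.014, 0, 0, 0.771, -0.158, 0.0525, -0.014, 0, 0, 0.771, -0.158, 0.0525, -0.014, 0, 0, 0.771]
}}

```text
time: 2.58
eef_pos: [0.5004, -0.0182, 0.3195]
tcp_rot: [0.951, 0.308, 0.0, 0.0]
contact_force: [0.3, 0.3, -0.1]
opening: 1.001
finger_force: 0.0
```

Run:
```python
from h import *
s=ctrl.get_state();print(s["time"],s["eef_pos"])
im,d,P,K,T=cam("wrist");np.save("w1.npy",P);np.save("w1_im.npy",im);save(im,"w1.png")
def rect(x0,x1,y0,y1,z0,z1):
    m=(P[...,0]>x0)&(P[...,0]<x1)&(P[...,1]>y0)&(P[...,1]<y1)&(P[...,2]>z0)&(P[...,2]<z1)
    q=P[m]; return m.sum(),np.round(q[:,2].mean(),4),cv2.minAreaRect((q[:,:2]*1000).astype(np.float32))
print("dock",rect(.4,.68,-.16,.13,.02,.08))
print("bar",rect(.55,.75,-.14,.06,.2,.26))
go((.535,-.252,.20),-54.4)
```

```text
2.575 [ 0.50044925 -0.01820597  0.31953969]
dock (np.int64(19016), np.float64(0.0557), ((533.1532592773438, -35.952613830566406), (170.23606872558594, 175.35482788085938), 82.34808349609375))
bar (np.int64(4868), np.float64(0.2276), ((629.3504028320312, -48.588340759277344), (96.1001205444336, 22.41497230529785), 82.52388000488281))
delta [-0.1095  0.21    0.1194] [ 0.0001 -0.0001  0.0056] dist 0.265 rows 5
```

View pics/w1.png

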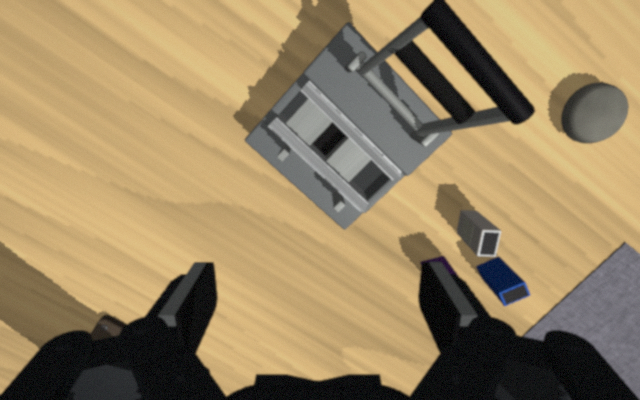

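The well shows as the black square at (329,140), with the tank at (480,235) and the blue one at (503,280). Next I'll get the well's y from depth and the tank pose.

Run:
```python
from h import *
P=np.load("w1.npy");im=np.load("w1_im.npy").mean(-1)
a=np.radians(-7.6);o=np.array([.5332,-.0360])-.0175*np.array([np.cos(a),np.sin(a)]);print(o)
D=P[...,:2]-o; X=(D[...,0]*np.cos(a)+D[...,1]*np.sin(a))*1e3;Y=(-D[...,0]*np.sin(a)+D[...,1]*np.cos(a))*1e3
m=(abs(X)<10)
for y in range(-80,81,4):
    k=m&(Y>=y)&(Y<y+4); print(y+2,k.sum(),np.nanmedian(P[k][:,2]).round(4),im[k].mean().round(0))
# wall positions by z profile in x
for x in range(-34,36,3):
    k=(Y>15)&(Y<35)&(X>=x)&(X<x+3); print("x",x+1.5,np.nanmedian(P[k][:,2]).round(4),im[k].mean().round(0))
```

```text
[ 0.51585373 -0.03368551]
-78 47 0.0503 121.0
-74 200 0.0329 52.0
-70 42 0.0123 63.0
-66 47 0.0124 63.0
-62 43 0.0125 63.0
-58 51 0.0123 63.0
-54 45 0.0124 66.0
-50 20 0.0124 106.0
-46 0 nan nan
-42 0 nan nan
-38 52 0.0502 157.0
-34 51 0.0505 163.0
-30 57 0.0504 167.0
-26 225 0.3461 72.0
-22 471 0.3502 32.0
-18 74 0.0507 129.0
-14 54 0.0503 160.0
-10 57 0.0505 158.0
-6 59 0.0504 156.0
-2 95 0.0369 74.0
2 55 0.0324 21.0
6 244 0.3986 22.0
10 760 0.3978 21.0
14 627 0.3967 18.0
18 526 0.3977 18.0
22 87 0.3982 31.0
26 56 0.0503 142.0
30 61 0.0504 153.0
34 61 0.0504 157.0
38 62 0.0504 158.0
42 61 0.0504 158.0
46 62 0.0504 157.0
50 62 0.0502 154.0
54 59 0.0501 152.0
58 62 0.0502 152.0
62 66 0.0239 106.0
66 52 0.0124 64.0
70 53 0.0122 64.0
74 68 0.0411 83.0
78 64 0.0503 114.0
82 66 0.0504 107.0
x -32.5 0.0627 163.0
x -29.5 0.0711 156.0
x -26.5 0.0695 142.0
x -23.5 0.3982 65.0
x -20.5 0.3962 41.0
x -17.5 0.3968 23.0
x -14.5 0.3968 25.0
x -11.5 0.3977 25.0
x -8.5 0.3975 25.0
x -5.5 0.3981 28.0
x -2.5 0.0498 94.0
x 0.5 0.0502 115.0
x 3.5 0.0495 107.0
x 6.5 0.0492 107.0
x 9.5 0.0494 107.0
x 12.5 0.0495 114.0
x 15.5 0.0501 114.0
x 18.5 0.0505 145.0
x 21.5 0.0632 148.0
x 24.5 0.0668 137.0
x 27.5 0.0708 141.0
x 30.5 0.0698 162.0
x 33.5 0.0621 153.0
x 36.5 0.0601 110.0
  return np.nanmean(a, axis, out=out, keepdims=keepdims)
<stdin>:7: RuntimeWarning: Mean of empty slice.
  ret = ret.dtype.type(ret / rcount)
```

Call:
{"api": "carry_out", "payload": {
  "deltas": [-0.11, 0.21, 0.12, 0, 0, 0.0056, -0.11, 0.21, 0.12, 0, 0, 0.0056, -0.11, 0.21, 0.12, 0, 0, 0.0056, -0.11, 0.21, 0.12, 0, 0, 0.0056, -0.11, 0.21, 0.12, 0, 0, 0.0056]
}}

```text
time: 3.25
eef_pos: [0.5335, -0.2536, 0.1966]
tcp_rot: [0.952, 0.305, -0.001, -0.002]
contact_force: [-0.3, -0.1, -0.4]
opening: 0.999
finger_force: 0.0
```

Run:
```python
from h import *
s=ctrl.get_state();print(s["time"],s["eef_pos"])
im,d,P,K,T=cam("wrist");np.save("w2.npy",P);np.save("w2_im.npy",im);save(im,"w2.png")
m=(abs(P[...,0]-.535)<.045)&(abs(P[...,1]+.252)<.045)&(P[...,2]>.064)&(P[...,2]<.078)&(im[...,2]<im[...,0]+25)
n,l,st,c=cv2.connectedComponentsWithStats(m.astype(np.uint8));k=1+st[1:,4].argmax();q=P[l==k]
print(st[k],q[:,2].mean(),cv2.minAreaRect((q[:,:2]*1000).astype(np.float32)),np.median(q,0))
```

```text
3.25 [ 0.53345221 -0.25357889  0.19656677]
[ 303  160   32   46 1331] 0.07054340729161901 ((533.8699340820312, -253.3673553466797), (35.97760009765625, 23.91907501220703), 33.09841537475586) [ 0.53501378 -0.25268263  0.07065892]
```

View pics/w2.png

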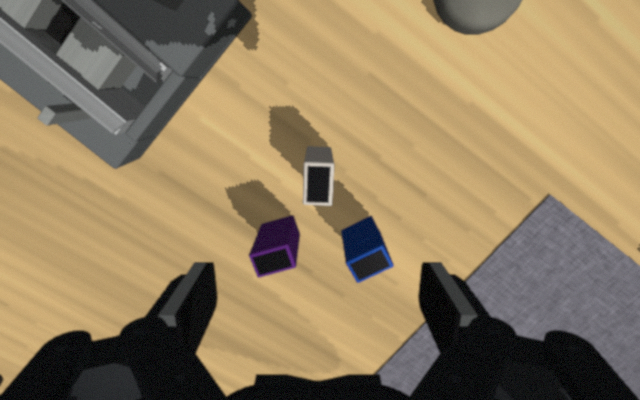

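The wrist view shows the white tank at (318,183), with purple at (275,250) and blue at (367,255) clear of the finger paths. The well centre is at dock y ≈ +10.5 mm. Descending.

Run:
```python
from h import *
go((.534,-.2532,.09),-56.7)
go((.534,-.2532,.041),-56.7)
```

```text
delta [ 0.0008 -0.      0.1068] [-0.003   0.0017  0.0391] dist 0.107 rows 2
delta [9.000e-04 1.000e-04 1.558e-01] [-0.003   0.0017  0.0391] dist 0.156 rows 3
```

Call:
{"api": "carry_out", "payload": {
  "deltas": [0.001, 0, 0.04, -0.003, 0.002, 0.039, 0.001, 0, 0.08, -0.003, 0.002, 0.039, 0.001, 0, 0.115, -0.003, 0.002, 0.039, 0.001, 0, 0.14, -0.003, 0.002, 0.039, 0.001, 0, 0.155, -0.003, 0.002, 0.039]
}}

```text
time: 3.92
eef_pos: [0.5355, -0.2499, 0.0441]
tcp_rot: [0.958, 0.288, 0.001, 0.001]
contact_force: [-0.3, 0.4, 0.5]
opening: 1.002
finger_force: 0.0
```

Call:
{"api": "carry_out", "payload": {
  "deltas": [0, 0, 0, 0, 0, 0]
}}

```text
time: 4.05
eef_pos: [0.5351, -0.2505, 0.0442]
tcp_rot: [0.958, 0.287, 0.001, 0.001]
contact_force: [-0.0, -0.4, 0.3]
opening: 0.999
finger_force: 0.0
```

Run:
```python
from h import *
s=ctrl.get_state();print(s["time"],s["eef_pos"],s["contact_force"],s["tcp_rot"])
go((.534,-.2532,.041),-56.7)
```

```text
4.05 [ 0.53511733 -0.25046212  0.04415087] [-0.00885268 -0.40862054  0.32365368] [9.57794218e-01 2.87452032e-01 1.08862270e-03 6.16959839e-04]
delta [-0.0024  0.0017  0.0031] [ 0.0018 -0.0017  0.0019] dist 0.004 rows 1
```

Call:
{"api": "carry_out", "payload": {
  "deltas": [-0.0024, 0.0017, 0.003, 0.0018, -0.0017, 0.002, -0.0024, 0.0017, 0.003, 0.0018, -0.0017, 0.002]
}}

```text
time: 4.3
eef_pos: [0.5347, -0.255, 0.0425]
tcp_rot: [0.958, 0.286, 0.001, 0.001]
contact_force: [-0.0, -0.8, -0.0]
opening: 1.003
finger_force: 0.0
```

Call:
{"api": "carry_out", "payload": {
  "deltas": [0, 0, 0, 0, 0, 0, 0, 0, 0, 0, 0, 0, 0, 0, 0, 0, 0, 0, 0, 0, 0, 0, 0, 0, 0, 0, 0, 0, 0, 0],
  "grip": 10,
  "grip_force": 25
}}

```text
time: 4.92
eef_pos: [0.534, -0.2544, 0.0414]
tcp_rot: [0.958, 0.286, 0.0, 0.0]
contact_force: [-0.5, 0.2, 0.3]
opening: 0.279
finger_force: 32.6
```

Call:
{"api": "carry_out", "payload": {
  "deltas": [0, 0, 0, 0, 0, 0, 0, 0, 0, 0, 0, 0, 0, 0, 0, 0, 0, 0]
}}

```text
time: 5.3
eef_pos: [0.5341, -0.2544, 0.0414]
tcp_rot: [0.958, 0.286, 0.0, 0.0]
contact_force: [-0.2, -0.1, 1.2]
opening: 0.274
finger_force: 32.7
```

Call:
{"api": "carry_out", "payload": {
  "deltas": [0, 0, -0.03, 0, 0, 0, 0, 0, -0.08, 0, 0, 0, 0, 0, -0.14, 0, 0, -0.15, 0, 0, -0.16, 0, 0, -0.3, 0, 0, -0.16, 0, 0, -0.45]
}}

```text
time: 5.92
eef_pos: [0.5351, -0.2551, 0.2044]
tcp_rot: [0.869, 0.494, 0.001, 0.003]
contact_force: [-0.5, 0.5, -1.7]
opening: 0.273
finger_force: 32.4
```

Run:
```python
from h import *
s=ctrl.get_state();print(s["time"],s["eef_pos"],s["qpos"],s["opening"])
go((.51,-.10,.21),50)
```

```text
5.925 [ 0.53510421 -0.25508841  0.20435776] [-6.15863224e-01  1.26876105e-01  1.81364774e+00 -5.26827969e-05
  1.19416028e+00 -7.92489965e-02] 0.27298520746797694
delta [ 0.1205 -0.1008 -0.0064] [ 0.0053  0.0053 -1.4093] dist 0.157 rows 8
```

Call:
{"api": "carry_out", "payload": {
  "deltas": [0.02, -0.017, -0.006, 0.005, 0.005, -0.18, 0.045, -0.038, -0.006, 0.005, 0.005, -0.36, 0.07, -0.058, -0.006, 0.005, 0.005, -0.54, 0.095, -0.08, -0.006, 0.005, 0.005, -0.72, 0.12, -0.1, -0.006, 0.005, 0.005, -0.9]
}}

```text
time: 6.55
eef_pos: [0.5095, -0.0987, 0.2065]
tcp_rot: [0.567, 0.823, 0.001, -0.003]
contact_force: [-0.0, -0.1, -1.4]
opening: 0.274
finger_force: 32.4
```

Run:
```python
from h import *
s=ctrl.get_state();print(s["time"],s["eef_pos"],s["qpos"],s["opening"])
go((.5173,-.0233,.16),82.4)
```

```text
6.55 [ 0.50946476 -0.09873464  0.20653644] [-0.38855806 -0.03519115  1.97781906  0.00317199  1.20463434 -0.75391864] 0.27382929592469013
delta [0.0674 0.0343 0.0469] [ 0.0013 -0.0066 -1.0739] dist 0.089 rows 6
```

Call:
{"api": "carry_out", "payload": {
  "deltas": [0.067, 0.034, 0.02, 0.001, -0.006, -0.18, 0.067, 0.034, 0.02, 0.001, -0.006, -0.36, 0.067, 0.034, 0.02, 0.001, -0.006, -0.54, 0.067, 0.034, 0.02, 0.001, -0.006, -0.72, 0.067, 0.034, 0.02, 0.001, -0.006, -0.9]
}}

```text
time: 7.18
eef_pos: [0.518, -0.0249, 0.1868]
tcp_rot: [0.152, 0.988, -0.0, -0.0]
contact_force: [-0.0, -1.6, -0.6]
opening: 0.28
finger_force: 32.4
```

Run:
```python
from h import *
s=ctrl.get_state();print(s["time"],s["eef_pos"],s["qpos"],s["opening"])
go((.5173,-.0233,.16),82.4)
```

```text
7.175 [ 0.51800663 -0.0248634   0.18684916] [-2.43729906e-01 -1.80504609e-02  1.99881233e+00 -9.24383524e-05
  1.16145670e+00 -1.50837421e+00] 0.28026694368933064
delta [0.0011 0.0013 0.0268] [-1.000e-04 -6.000e-04 -1.735e-01] dist 0.027 rows 1
```

Call:
{"api": "carry_out", "payload": {
  "deltas": [0.001, 0.0013, 0.022, 0, -0.0006, -0.173, 0.001, 0.0013, 0.022, 0, -0.0006, -0.173, 0.001, 0.0013, 0.022, 0, -0.0006, -0.173, 0.001, 0.0013, 0.022, 0, -0.0006, -0.173]
}}

```text
time: 7.68
eef_pos: [0.5183, -0.0238, 0.1664]
tcp_rot: [0.07, 0.998, -0.0, 0.001]
contact_force: [-1.2, 0.6, -1.4]
opening: 0.276
finger_force: 32.4
```

Run:
```python
from h import *
s=ctrl.get_state();print(s["time"],s["eef_pos"],s["contact_force"])
im,d,P,K,T=cam("wrist");np.save("w3.npy",P);save(im,"w3.png")
a=np.radians(-7.6);o=np.array([.51585,-.03369])
D=P[...,:2]-o; X=(D[...,0]*np.cos(a)+D[...,1]*np.sin(a))*1e3;Y=(-D[...,0]*np.sin(a)+D[...,1]*np.cos(a))*1e3
t=s["eef_pos"][:2]-o;print("tcp in dock",t[0]*np.cos(a)+t[1]*np.sin(a),-t[0]*np.sin(a)+t[1]*np.cos(a))
m=(abs(X)<18)&(P[...,2]>.04)&(P[...,2]<.055)
for y in range(-50,70,3):
    k=m&(Y>=y)&(Y<y+3)
    if k.any(): print(y+1.5,k.sum(),im[k].mean().round(0),end="; ")
go((.5173,-.0233,.12),82.4)
```

```text
7.675 [ 0.51834943 -0.02378774  0.16643056] [-1.18129157  0.56105276 -1.41621327]
tcp in dock 0.0011678338484010077 0.01014583923613633
-39.5 116 166.0; -36.5 166 173.0; -33.5 163 174.0; -30.5 172 179.0; -27.5 165 179.0; -24.5 170 180.0; -21.5 165 179.0; -18.5 167 178.0; -15.5 174 177.0; -12.5 169 173.0; -9.5 151 174.0; -6.5 121 173.0; -3.5 122 153.0; 23.5 32 144.0; 26.5 150 169.0; 29.5 173 171.0; 32.5 172 174.0; 35.5 167 179.0; 38.5 168 177.0; 41.5 167 179.0; 44.5 170 177.0; 47.5 169 176.0; 50.5 169 171.0; 53.5 166 131.0; 56.5 168 108.0; 59.5 167 106.0; 62.5 52 101.0; delta [0.0012 0.0004 0.0464] [-0.0004  0.0022 -0.0078] dist 0.046 rows 1
```

View pics/w3.png

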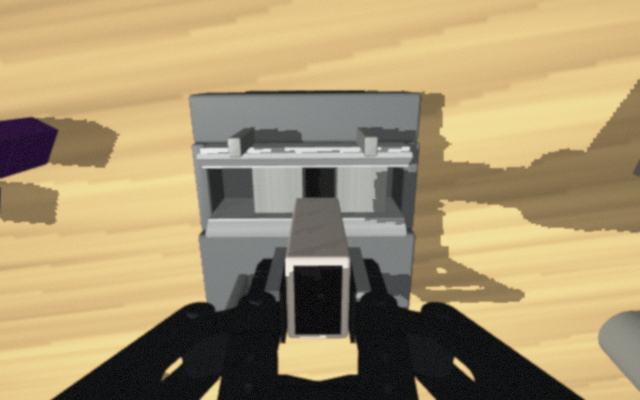

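The tank hangs upright with its top at (318,300), and the well behind it spans columns 303–335. The deck extents put the well centre at dock y ≈ 10.9 mm. Descending into the groove.

Call:
{"api": "carry_out", "payload": {
  "deltas": [0.0012, 0.001, 0.02, 0, 0.002, -0.008, 0.0012, 0.001, 0.04, 0, 0.002, -0.008, 0.0012, 0.001, 0.055, 0, 0.002, -0.008, 0.0012, 0.001, 0.061, 0, 0.002, -0.008, 0.0012, 0.001, 0.061, 0, 0.002, -0.008]
}}

```text
time: 8.35
eef_pos: [0.5169, -0.0226, 0.1045]
tcp_rot: [0.066, 0.998, -0.0, -0.001]
contact_force: [-0.0, -0.6, -0.3]
opening: 0.277
finger_force: 32.5
```

Run:
```python
from h import *
s=ctrl.get_state();print(s["time"],s["eef_pos"],s["contact_force"],s["tcp_rot"])
go((.5173,-.0229,.095),82.4)
```

```text
8.35 [ 0.51686109 -0.02255119  0.10450785] [-0.00085045 -0.64800964 -0.30557109] [ 6.57534429e-02  9.97835611e-01 -8.34262193e-05 -7.56162767e-04]
delta [-0.0005 -0.0003  0.0095] [-0.0003 -0.0015  0.001 ] dist 0.01 rows 1
```

Call:
{"api": "carry_out", "payload": {
  "deltas": [-0.0005, -0.0003, 0.004, 0, -0.0015, 0.001, -0.0005, -0.0003, 0.008, 0, -0.0015, 0.001, -0.0005, -0.0003, 0.011, 0, -0.0015, 0.001, -0.0005, -0.0003, 0.013, 0, -0.0015, 0.001, -0.0005, -0.0003, 0.014, 0, -0.0015, 0.001]
}}

```text
time: 8.98
eef_pos: [0.5172, -0.0228, 0.0904]
tcp_rot: [0.066, 0.998, -0.0, 0.0]
contact_force: [1.1, 0.5, -1.8]
opening: 0.276
finger_force: 32.5
```

Call:
{"api": "carry_out", "payload": {
  "deltas": [0, 0, 0.001, 0, 0, 0, 0, 0, 0.002, 0, 0, 0, 0, 0, 0.003, 0, 0, 0]
}}

```text
time: 9.35
eef_pos: [0.5173, -0.0229, 0.0875]
tcp_rot: [0.066, 0.998, -0.0, 0.0]
contact_force: [0.3, -0.4, -0.1]
opening: 0.276
finger_force: 32.5
```

The underside is 3.5 mm below deck level with no contact force, so it is in the well. Continuing gently.

Call:
{"api": "carry_out", "payload": {
  "deltas": [0, 0, 0.002, 0, 0, 0, 0, 0, 0.004, 0, 0, 0, 0, 0, 0.006, 0, 0, 0, 0, 0, 0.008, 0, 0, 0, 0, 0, 0.009, 0, 0, 0]
}}

```text
time: 9.98
eef_pos: [0.5171, -0.0228, 0.0783]
tcp_rot: [0.066, 0.998, -0.0, -0.0]
contact_force: [0.9, -0.5, -0.4]
opening: 0.276
finger_force: 32.5
```

Call:
{"api": "carry_out", "payload": {
  "deltas": [0, 0, 0.001, 0, 0, 0, 0, 0, 0.002, 0, 0, 0, 0, 0, 0.003, 0, 0, 0, 0, 0, 0.003, 0, 0, 0]
}}

```text
time: 10.48
eef_pos: [0.5172, -0.0228, 0.0754]
tcp_rot: [0.066, 0.998, -0.0, -0.0]
contact_force: [0.2, -1.2, -1.1]
opening: 0.272
finger_force: 32.5
```

Call:
{"api": "carry_out", "payload": {
  "deltas": [0, 0, 0.0005, 0, 0, 0, 0, 0, 0.001, 0, 0, 0, 0, 0, 0.001, 0, 0, 0]
}}

```text
time: 10.85
eef_pos: [0.5172, -0.0229, 0.0745]
tcp_rot: [0.066, 0.998, -0.0, 0.0]
contact_force: [0.1, 1.1, -1.1]
opening: 0.275
finger_force: 32.5
```

Call:
{"api": "carry_out", "payload": {
  "deltas": [0, 0, 0, 0, 0, 0, 0, 0, 0, 0, 0, 0, 0, 0, 0, 0, 0, 0, 0, 0, 0, 0, 0, 0],
  "grip": 70
}}

```text
time: 11.35
eef_pos: [0.5173, -0.0229, 0.0746]
tcp_rot: [0.066, 0.998, -0.0, 0.0]
contact_force: [-0.2, -1.2, 0.2]
opening: 0.701
finger_force: 0.0
```

Call:
{"api": "carry_out", "payload": {
  "deltas": [0, 0, -0.03, 0, 0, 0, 0, 0, -0.08, 0, 0, 0, 0, 0, -0.14, 0, 0, 0, 0, 0, -0.14, 0, 0, 0]
}}

```text
time: 11.85
eef_pos: [0.5207, -0.0236, 0.2213]
tcp_rot: [0.066, 0.998, -0.001, 0.006]
contact_force: [0.4, -0.6, -0.8]
opening: 0.702
finger_force: 0.0
```

Run:
```python
from h import *
s=ctrl.get_state();print(s["time"],s["eef_pos"],s["qpos"])
im,d,P,K,T=cam("wrist");np.save("w4.npy",P);save(im,"w4.png")
a=np.radians(-7.6);o=np.array([.51585,-.03369])
D=P[...,:2]-o; X=(D[...,0]*np.cos(a)+D[...,1]*np.sin(a))*1e3;Y=(-D[...,0]*np.sin(a)+D[...,1]*np.cos(a))*1e3
m=(abs(X)<25)&(abs(Y-11)<22)&(P[...,2]>.09)&(P[...,2]<.115)
q=P[m];print(m.sum(),np.percentile(q[:,2],[5,50,95]),cv2.minAreaRect(np.stack([X[m],Y[m]],1).astype(np.float32)))
im,d,P,K,T=cam("scene")
m=(P[...,0]>.55)&(P[...,0]<.75)&(abs(P[...,1]+.04)<.1)&(P[...,2]>.2)&(P[...,2]<.25);q=P[m];print(np.median(q,0))
```

```text
11.85 [ 0.52069323 -0.02361834  0.22128208] [-2.40022398e-01 -5.43250685e-02  1.96839593e+00 -2.55896190e-04
  1.21440641e+00 -1.67845923e+00]
1447 [0.09919974 0.10251381 0.10373155] ((-2.026479721069336, 10.1566162109375), (23.692543029785156, 35.70090866088867), 89.89752197265625)
[ 0.63359223 -0.05603487  0.22951171]
```

View pics/w4.png

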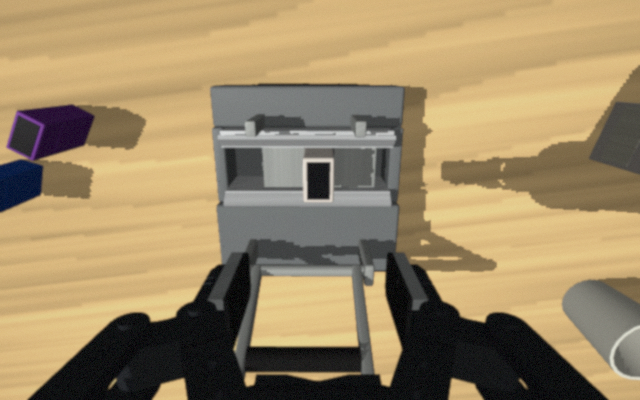

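The tank sits in the well, with its top at (318,180) and height 102.5 mm, so it is seated and released. Next I close the gripper and go behind the handle bar. I'll push with shut fingers and not grip, which keeps the force on the dock low.

```bash
cat >> h.py <<'E'
a=np.radians(-7.6);o=np.array([.51585,-.03369])
def gd(x,y,z): # dock mm -> move, tool y along dock y
    c,s_=np.cos(a),np.sin(a);p=o+np.array([c*x-s_*y,s_*x+c*y])/1e3
    go((p[0],p[1],z/1e3),82.4)
def wh():
    s=ctrl.get_state();t=s["eef_pos"][:2]-o
    print("t",s["time"],"tcp dock",((t[0]*np.cos(a)+t[1]*np.sin(a))*1e3).round(1),((-t[0]*np.sin(a)+t[1]*np.cos(a))*1e3).round(1),(s["eef_pos"][2]*1e3).round(1),"F",s["contact_force"].round(1))
def barang(n="scene"):
    im,d,P,K,T=cam(n);D=P[...,:2]-o
    X=(D[...,0]*np.cos(a)+D[...,1]*np.sin(a))*1e3;Y=(-D[...,0]*np.sin(a)+D[...,1]*np.cos(a))*1e3;Z=P[...,2]*1e3
    r=np.hypot(X-78,Z-100);m=(abs(r-130)<14)&(abs(Y)<46)&(Z>70)&(im.max(-1)<60)
    t=np.arctan2(Z[m]-100,78-X[m]);t=t[t>-.2];print("bar pts",len(t),"angle median",np.median(t).round(3),"x",np.median(X[m]).round(1),"z",np.median(Z[m]).round(1))
E
python3 - <<'E'
from h import *
wh();gd(0,0,300);gd(145,0,300);barang()
E
```

```text
t 11.95 tcp dock 0.2 10.9 215.3 F [-0.4 -0.7 -0.4]
delta [ 0.     -0.011  -0.0847] [-0.0004  0.002   0.0003] dist 0.085 rows 2
delta [-0.145  -0.011  -0.0844] [-0.0004  0.002   0.0003] dist 0.168 rows 3
bar pts 310 angle median 1.876 x 119.2 z 230.0
```

Call:
{"api": "carry_out", "payload": {
  "deltas": [0, -0.011, -0.05, 0, 0.002, 0, -0.03, -0.011, -0.085, 0, 0.002, 0, -0.085, -0.011, -0.085, 0, 0.002, 0, -0.148, -0.011, -0.085, 0, 0.002, 0, -0.148, -0.011, -0.085, 0, 0.002, 0],
  "grip": 0
}}

```text
time: 12.62
eef_pos: [0.6639, -0.0538, 0.2916]
tcp_rot: [0.066, 0.998, 0.001, -0.006]
contact_force: [-0.5, 0.2, -1.0]
opening: 0.003
finger_force: 0.0
```

Call:
{"api": "carry_out", "payload": {
  "deltas": [0, 0, 0, 0, 0, 0, 0, 0, 0, 0, 0, 0]
}}

```text
time: 12.88
eef_pos: [0.6614, -0.0529, 0.2999]
tcp_rot: [0.066, 0.998, -0.0, -0.001]
contact_force: [-0.0, -0.5, -0.1]
opening: -0.002
finger_force: 0.0
```

Run:
```python
from h import *
wh();gd(148,0,212);barang()
```

```text
t 12.875 tcp dock 146.8 0.2 299.9 F [-0.  -0.5 -0.1]
delta [-0.0013 -0.0002  0.0879] [-0.0002 -0.0018  0.0003] dist 0.088 rows 2
bar pts 299 angle median 1.876 x 119.3 z 230.3
```

Call:
{"api": "carry_out", "payload": {
  "deltas": [-0.0013, 0, 0.03, 0, -0.002, 0, -0.0013, 0, 0.06, 0, -0.002, 0, -0.0013, 0, 0.085, 0, -0.002, 0, -0.0013, 0, 0.088, 0, -0.002, 0]
}}

```text
time: 13.42
eef_pos: [0.6617, -0.053, 0.2102]
tcp_rot: [0.066, 0.998, 0.0, -0.001]
contact_force: [-0.0, 1.2, -0.4]
opening: -0.004
finger_force: 0.0
```

Call:
{"api": "carry_out", "payload": {
  "deltas": [0.006, 0, 0, 0, 0, 0, 0.012, 0, 0, 0, 0, 0, 0.018, 0, 0, 0, 0, 0, 0.024, 0, 0, 0, 0, 0, 0.03, 0, 0, 0, 0, 0]
}}

```text
time: 14.05
eef_pos: [0.6341, -0.0496, 0.2126]
tcp_rot: [0.066, 0.998, -0.0, 0.001]
contact_force: [3.8, -0.7, 2.0]
opening: -0.0
finger_force: 1.7
```

Run:
```python
from h import *
wh();barang()
```

```text
t 14.05 tcp dock 119.3 -0.1 212.6 F [ 3.8 -0.7  2. ]
bar pts 125 angle median 1.76 x 103.7 z 233.1
```

Call:
{"api": "carry_out", "payload": {
  "deltas": [0.01, 0, 0, 0, 0, 0, 0.02, 0, 0, 0, 0, 0, 0.03, 0, 0, 0, 0, 0, 0.04, 0, 0, 0, 0, 0, 0.05, 0, 0, 0, 0, 0]
}}

```text
time: 14.72
eef_pos: [0.5827, -0.0426, 0.2101]
tcp_rot: [0.066, 0.998, 0.0, -0.001]
contact_force: [2.1, -0.3, -2.2]
opening: 0.003
finger_force: 1.3
```

Call:
{"api": "carry_out", "payload": {
  "deltas": [0.009, 0, 0.002, 0, 0, 0, 0.018, 0, 0.005, 0, 0, 0, 0.027, 0, 0.009, 0, 0, 0, 0.036, 0, 0.013, 0, 0, 0, 0.044, 0, 0.017, 0, 0, 0]
}}

```text
time: 15.35
eef_pos: [0.5402, -0.0369, 0.1944]
tcp_rot: [0.066, 0.998, -0.0, 0.0]
contact_force: [2.7, 0.9, -1.2]
opening: 0.003
finger_force: 1.4
```

Run:
```python
from h import *
wh();barang();barang("top")
```

```text
t 15.35 tcp dock 24.6 0.0 194.4 F [ 2.7  0.9 -1.2]
bar pts 139 angle median 1.036 x 11.8 z 213.5
bar pts 297 angle median 0.992 x 3.3 z 213.5
```

Call:
{"api": "carry_out", "payload": {
  "deltas": [-0.006, 0, 0, 0, 0, 0, -0.006, 0, -0.02, 0, 0, 0, -0.006, 0, -0.048, 0, 0, 0, 0.02, 0, -0.048, 0, 0, 0, 0.02, 0, -0.048, 0, 0, 0]
}}

```text
time: 16.08
eef_pos: [0.5204, -0.0343, 0.2427]
tcp_rot: [0.066, 0.998, -0.0, -0.0]
contact_force: [-0.9, -0.5, -0.2]
opening: 0.001
finger_force: 0.0
```

Run:
```python
from h import *
wh();barang();barang("top")
for t in (1.0,.8,.6,.4,.3,.2,.13,.05,0): print(t,(78-130*np.cos(t)).round(1),(108+130*np.sin(t)).round(1))
gd(5,0,217)
```

```text
t 16.075 tcp dock 4.6 -0.0 242.7 F [-0.9 -0.5 -0.2]
bar pts 276 angle median 1.012 x 7.1 z 213.1
bar pts 38 angle median 0.97 x 0.4 z 212.7
1.0 7.8 217.4
0.8 -12.6 201.3
0.6 -29.3 181.4
0.4 -41.7 158.6
0.3 -46.2 146.4
0.2 -49.4 133.8
0.13 -50.9 124.9
0.05 -51.8 114.5
0 -52.0 108.0
delta [0.0003 0.0002 0.0253] [-0.0003 -0.0001  0.0001] dist 0.025 rows 1
```

Call:
{"api": "carry_out", "payload": {
  "deltas": [0, 0, 0.015, 0, 0, 0, 0, 0, 0.025, 0, 0, 0, 0.007, 0, 0.032, 0, 0, 0, 0.017, 0, 0.041, 0, 0, 0, 0.026, 0, 0.051, 0, 0, 0]
}}

```text
time: 16.8
eef_pos: [0.4939, -0.0308, 0.1921]
tcp_rot: [0.066, 0.998, -0.0, -0.001]
contact_force: [-6.1, 1.4, 8.0]
opening: -0.002
finger_force: 3.8
```

Run:
```python
from h import *
wh();barang();barang("top")
```

```text
t 16.8 tcp dock -22.2 -0.0 192.1 F [-6.1  1.4  8. ]
bar pts 221 angle median 0.759 x -16.7 z 190.5
bar pts 0 angle median nan x nan z nan
  return _methods._mean(a, axis=axis, dtype=dtype,
  ret = ret.dtype.type(ret / rcount)
```

Call:
{"api": "carry_out", "payload": {
  "deltas": [0.006, 0, 0.009, 0, 0, 0, 0.011, 0, 0.018, 0, 0, 0, 0.016, 0, 0.027, 0, 0, 0, 0.02, 0, 0.036, 0, 0, 0, 0.024, 0, 0.045, 0, 0, 0]
}}

```text
time: 17.52
eef_pos: [0.4711, -0.0278, 0.1457]
tcp_rot: [0.066, 0.998, -0.0, 0.0]
contact_force: [-0.1, 0.5, 0.2]
opening: -0.002
finger_force: 0.7
```

Run:
```python
from h import *
wh();barang()
```

```text
t 17.525 tcp dock -45.1 -0.1 145.7 F [-0.1  0.5  0.2]
bar pts 245 angle median 0.355 x -40.6 z 145.1
```

Call:
{"api": "carry_out", "payload": {
  "deltas": [0.002, 0, 0.005, 0, 0, 0, 0.003, 0, 0.01, 0, 0, 0, 0.004, 0, 0.015, 0, 0, 0, 0.005, 0, 0.019, 0, 0, 0, 0.006, 0, 0.022, 0, 0, 0]
}}

```text
time: 18.2
eef_pos: [0.4658, -0.0271, 0.1245]
tcp_rot: [0.066, 0.998, -0.0, 0.001]
contact_force: [1.2, 1.0, 2.8]
opening: 0.002
finger_force: 1.5
```

Call:
{"api": "carry_out", "payload": {
  "deltas": [0, 0, 0.0015, 0, 0, 0, 0, 0, 0.003, 0, 0, 0, 0, 0, 0.0045, 0, 0, 0, 0, 0, 0.006, 0, 0, 0, 0, 0, 0.007, 0, 0, 0]
}}

```text
time: 18.82
eef_pos: [0.465, -0.027, 0.1186]
tcp_rot: [0.066, 0.998, -0.0, -0.001]
contact_force: [-4.3, -0.3, 7.8]
opening: -0.0
finger_force: 4.0
```

Call:
{"api": "carry_out", "payload": {
  "deltas": [0, 0, 0.001, 0, 0, 0, 0, 0, 0.002, 0, 0, 0, 0, 0, 0.003, 0, 0, 0, 0, 0, 0.004, 0, 0, 0, 0, 0, 0.005, 0, 0, 0]
}}

```text
time: 19.45
eef_pos: [0.4644, -0.0269, 0.1133]
tcp_rot: [0.066, 0.998, -0.0, -0.002]
contact_force: [-6.0, 0.3, 8.4]
opening: -0.003
finger_force: 4.0
```

Call:
{"api": "carry_out", "payload": {
  "deltas": [0, 0, 0.0005, 0, 0, 0, 0, 0, 0.001, 0, 0, 0, 0, 0, 0.0015, 0, 0, 0]
}}

```text
time: 19.82
eef_pos: [0.4643, -0.0269, 0.1117]
tcp_rot: [0.066, 0.998, -0.0, -0.002]
contact_force: [-6.4, -1.0, 7.5]
opening: 0.004
finger_force: 3.9
```

Call:
{"api": "carry_out", "payload": {
  "deltas": [0, 0, 0.0005, 0, 0, 0, 0, 0, 0.001, 0, 0, 0, 0, 0, 0.0015, 0, 0, 0]
}}

```text
time: 20.2
eef_pos: [0.4641, -0.0269, 0.1101]
tcp_rot: [0.066, 0.998, -0.0, -0.002]
contact_force: [-6.6, 1.1, 7.6]
opening: -0.003
finger_force: 3.9
```

Call:
{"api": "carry_out", "payload": {
  "deltas": [0, 0, 0.0005, 0, 0, 0, 0, 0, 0.001, 0, 0, 0, 0, 0, 0.001, 0, 0, 0]
}}

```text
time: 20.58
eef_pos: [0.4641, -0.0269, 0.109]
tcp_rot: [0.066, 0.998, -0.0, -0.002]
contact_force: [-5.6, -0.8, 7.5]
opening: -0.001
finger_force: 3.7
```

Run:
```python
from h import *
wh();barang()
```

```text
t 20.575 tcp dock -52.2 -0.1 109.0 F [-5.6 -0.8  7.5]
bar pts 376 angle median 0.195 x -44.3 z 123.3
```

Call:
{"api": "carry_out", "payload": {
  "deltas": [0, 0, 0.0005, 0, 0, 0, 0, 0, 0.0005, 0, 0, 0]
}}

```text
time: 20.88
eef_pos: [0.464, -0.0269, 0.1085]
tcp_rot: [0.066, 0.998, -0.0, -0.002]
contact_force: [-5.9, 0.5, 7.5]
opening: 0.0
finger_force: 3.7
```

Call:
{"api": "carry_out", "payload": {
  "deltas": [0, 0, 0.0005, 0, 0, 0, 0, 0, 0.0005, 0, 0, 0]
}}

```text
time: 21.12
eef_pos: [0.464, -0.0269, 0.108]
tcp_rot: [0.066, 0.998, -0.0, -0.002]
contact_force: [-6.3, 1.9, 7.9]
opening: 0.0
finger_force: 3.7
```

Closed to nominal with no force rise at the stop. I'll back off and check.

Call:
{"api": "carry_out", "payload": {
  "deltas": [0, 0, -0.01, 0, 0, 0, 0, 0, -0.04, 0, 0, 0, 0, 0, -0.1, 0, 0, 0, 0.04, 0, -0.15, 0, 0, 0, 0.04, 0, -0.15, 0, 0, 0]
}}

```text
time: 21.75
eef_pos: [0.4271, -0.0221, 0.2636]
tcp_rot: [0.066, 0.998, -0.002, 0.006]
contact_force: [1.4, -0.8, -0.3]
opening: -0.0
finger_force: 0.0
```

Run:
```python
from h import *
wh()
for n in("scene","top"):
    im,d,P,K,T=cam(n);D=P[...,:2]-o
    X=(D[...,0]*np.cos(a)+D[...,1]*np.sin(a))*1e3;Y=(-D[...,0]*np.sin(a)+D[...,1]*np.cos(a))*1e3;Z=P[...,2]*1e3
    for nm,x0 in(("bar",-52),("roller",0)):
        for ys in((-40,-14),(-14,25),(25,40)):
            m=(abs(X-x0)<12)&(Y>ys[0])&(Y<ys[1])&(Z>70)&(Z<150)
            if m.sum()>3: print(n,nm,ys,m.sum(),"top z",np.percentile(Z[m],[50,90]).round(1))
im,d,P,K,T=cam("wrist");save(im,"w5.png")
```

```text
t 21.75 tcp dock -89.5 -0.3 263.6 F [ 1.4 -0.8 -0.3]
scene bar (-40, -14) 73 top z [106.  108.6]
scene bar (-14, 25) 98 top z [106.1 108.6]
scene bar (25, 40) 40 top z [106.1 108.7]
scene roller (-40, -14) 78 top z [105.7 108.5]
scene roller (-14, 25) 143 top z [104.9 108.7]
scene roller (25, 40) 37 top z [106.1 109. ]
top bar (-40, -14) 34 top z [105.3 107.8]
top bar (25, 40) 19 top z [106.7 108.6]
top roller (-40, -14) 130 top z [106.9 109.2]
top roller (-14, 25) 236 top z [106.2 108.9]
top roller (25, 40) 77 top z [106.8 108.6]
```

View pics/w5.png

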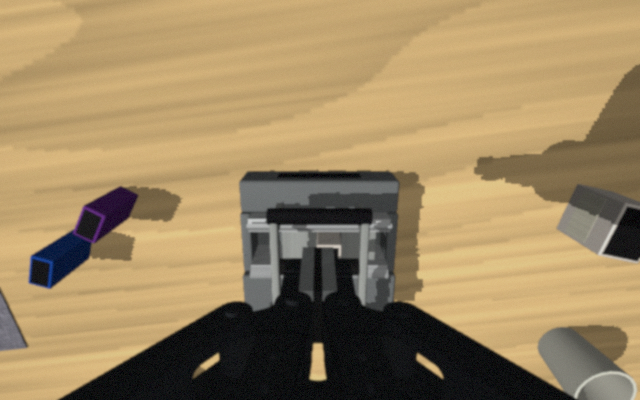

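The bar at (320,215) lies level across the dock. Its top is at 108.6 mm, level with the roller top, so the clamp is closed. The robot is clear of everything.

```bash
python3 -c "
from h import *
print(ctrl.sign_off())"
```

```text
the job is handed in; nothing more can be done
None
```

The small tank is in the well and let go, the clamp is closed level over it by its handle bar, and the job is handed in; I saw no force spikes and touched no bystander, but the hand-in returned no verdict.

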